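# Lock the saw-guide clamp with the T-key

### The arm

A 6-joint arm with a two-finger parallel gripper is mounted at the origin on the work surface. World frame = base frame: x ahead of the robot, y to its left, z up, the work surface at z = 0. Lengths are in m, angles in rad, forces in N, time in s.
With the tool pointing down it reaches from about 0.225 to 0.725 m from the base axis. Payload 3.1 kg.
Tool frame: the origin (TCP) lies at the very end of the fingers, on their centre line; the grasp point (between the pads) lies 19 mm behind it; z points along the fingers, y is the line along which they close (so a half turn about z gives the same grasp; the last joint's range is limited). The gripper opens to 85 mm and grips with 20 to 120 N. Pads are 22 mm wide; open, the fingers measure 114 mm over their backs; the gripper's body (76 mm by 85 mm) begins 54 mm behind the grasp point. The pads swing forward as they close: fully open they stand 13 mm farther back than shut.
Start: joints at [1.139, 0.048, 0.099, 1.622, 0, 1.443], TCP at [0.157, 0.501, 0.231] pointing down, gripper open.
Joint ranges: [-2.91, 2.91], [-0.99, 1.94], [-1.21, 1.42], [-2.12, 2.29], [-1.49, 1.47], [-3.14, 3.14]. Speed limits (rad/s): [2.79, 2.79, 3.14, 3.14, 3.14, 3.14].

### API

Orientations are given as [roll, pitch, yaw] about the fixed x, y, z axes, in that order (R = Rz(yaw) Ry(pitch) Rx(roll)).
In Python, from station import env gives the robot as it stands.
- The arm moves only by the shell command python3 -m pendant 'ROWS' [FORCE]. ROWS is JSON, a list of rows, each a list of 7 numbers: the finger opening in mm, from 0 to 85.4, then the shift along the tool's x, y, z as a fraction of full scale, then the turn, a rotation vector about the tool's x, y, z as a fraction of full scale. In form: [[gripper, x, y, z, wx, wy, wz], ...]. A call has 1 to 10 rows; each row is the pose to reach, as a shift and turn from the pose commanded when the call began, along the tool's axes at that moment; what a row does not reach only later rows make up. Full scale, the value 1, is 0.5 m for a shift and 90 degrees for a turn. A row lasts 1/10 s, in which the tool goes at most 50 mm and 8.59 degrees, less where a joint would pass 70% of its speed; a pose out of reach is approached as far as the arm can. A call with a number of a shift or a turn outside -1 to 1 is refused whole. A call with a gripper value outside its range is refused whole. The fingers move at their own pace and stop on an object; FORCE is the grip in N (left out, the last holds). Time passes only in rows, so rows that repeat a pose let the fingers close. It gives the time, the measured TCP pose, the force, the opening and the grip force at its end, in the units of the state.
- env.get_state(): the state, without advancing time (a new reading comes with each control period).
- env.read_camera(name): name is "scene" or "top" or "wrist"; returns a dict with "image" (384x512x3 uint8, blue, green, red), "fx", "fy", "cx", "cy" (pixels), "dist_coeffs" ([k1, k2, p1, p2, k3] as OpenCV has them; the pictures are not rectified), "extrinsics" (4x4, takes a point from world to camera coordinates). Camera axes: x right, y down, z forward; pixel columns grow to the right and rows downward; lengths in m; the calibration is good to about 2 mm. A picture is of the moment at which its call begins. There is no depth.
- env.job_done(): hands the job in; it is judged then, once.
The state is a dict: "time": time; "joints": joint angles; "qd": joint speeds; "tau": joint torques, N m; "position": TCP position; "orientation": TCP orientation; "force": force on the tool from outside, world axes, zero at the start; "wrist_torque": the same for the moment, N m; "gripper_width": finger opening in m; "grasp_force": force on a finger pad.
Only numpy, scipy, OpenCV 4.12 (cv2) and the standard library are available. Lean on these libraries where they do the work, as an engineer would, in place of code of your own. Each camera call takes 0.05 s, during which the arm holds its last target. There are 200 camera calls.

### The job

Take the T-handle key from the rack, set it in the keyhole of the clamping fixture and turn it while pressing until it drops fully home, then turn it clockwise until the clamp arm is right over the guide block against its stop. Take the key out and put it back upright in its hole in the rack, fully home, and let go. Move the clamp only with the key, never by pushing on the fixture with the robot, and leave the other key and the things on the bench where they are.

Things in the scene. Friction and masses are not known exactly. Their poses are not given: they have to be found in the camera images.
- key: Steel T-handle lock key, about 0.3 kg, upright in one hole of the rack, collar resting on the rack's top. Origin: centre of the tang's lower end; z up, x along the T-bar. Flat tang 28 (x) x 9 (y) mm, 20 mm high, in line with the T-bar and half-turn symmetric; round collar 46 mm across from 20 to 28 mm; shank 12 mm across up to 58 mm; T-bar from 58 to 78 mm.
- key_bar (a point): Middle of the key's T-bar, 68 mm above the key's origin; axes as the key's. The bar is 80 mm long (x), 14 mm thick (y), 20 mm high; 30 mm of bare 12 mm shank below it.
- rack: Fixed wooden key rack, 75 (x) x 190 (y) x 45 mm high, origin at the centre of its underside. Two round holes 34 mm across, 30 mm deep, in its top at x = 0, y = -55 and +55 mm; either may hold the T-key, the other holds the round-knob key. A key is home when its collar lies flat on the top (T-key origin then 25 mm above the rack's origin).
- knob_key: A different steel key with a round knob 34 mm across, collar 44 mm, 78 mm tall, standing in the other hole of the rack. Not for this job; leave it standing. Origin: centre of its lower end.
- fixture: Fixed grey fixture, base plate 20 mm high, x -95 to 65, y -60 to 130 mm; origin on the lock boss's axis at table level. Round steel boss 70 mm across, 56 mm high. A dark steel clamp arm turns about it, top 50 mm high, reaching 123 mm. Wooden guide block 56 x 55 mm, top at 36 mm, at x 4, y 90 mm; steel stop pin beside it, top at 54 mm.
- keyhole (a point): Centre of the keyhole's mouth in the boss's top, 56 mm above the table; axes as the fixture's. Round bore 34 mm across; 8 mm down is the brass barrel's face, with a slot 12 mm wide, 14 mm deep, right across. A key out of line stops on that face, its collar 12 mm above the boss; in line within about 0.1 rad it drops until the collar meets the boss (key origin 20 mm below this point).
- clamp_arm (a joint): Clamp arm angle (rad), growing clockwise from above: 0 open, 0.65 hard stop over the guide block. In the fixture's frame the arm points 2.221 minus this value counterclockwise from x (along y at the stop). Stays where left (friction 0.28 N m). The key turned clockwise takes up the barrel's play (at most 0.84 rad), then carries the arm once the slot is 0.42 rad clockwise of it.
- clamp_tip (a point): Top of the clamp arm's rounded tip, 112 mm from the boss axis, 49.5 mm above the table. The slot is NOT exactly in line with the arm: the barrel is loose (friction 0.06 N m) and its slot starts anywhere within 0.42 rad either side of the line from boss to tip. Look down the bore, or feel for it by pressing lightly and turning the key; pressing hard may drag the barrel round.
- wrench: Bystander: steel wrench lying on the bench. Origin under its middle.
- brush: Bystander: bench brush lying on the bench.
- oil_can: Bystander: steel can, 60 mm in diameter, 130 mm high, standing. Origin: centre of its underside.
- tape_roll: Bystander: grey roll, 90 mm in diameter, 20 mm high, lying flat.
- offcut: Bystander: wooden offcut, 50 by 140 (along y) by 25 mm high, lying on the bench. Origin: centre of its underside.
- mug: Bystander: white mug, 80 mm across, 90 mm high.
- screwdriver: Bystander: screwdriver lying on the bench.

How it is judged:
On the way, in this order (a step that is already met when the one before it is completed fails the run):
1. the T-key stands fully home in the keyhole, the clamp arm still open (horizontal distance between key and keyhole below 0.006 m and z of key in the frame of keyhole below -0.0165 m and angle between key's own z axis and vertical below 0.1 rad and value of joint clamp_arm below 0.5 rad), for 0.1 s.
2. with the key home, the clamp arm has been turned onto its stop (horizontal distance between key and keyhole below 0.006 m and z of key in the frame of keyhole below -0.0165 m and angle between key's own z axis and vertical below 0.1 rad and value of joint clamp_arm above 0.58 rad), for 0.1 s.
At the end, for the whole second after the job is handed in: The clamp arm is at its stop over the guide block (joint over 0.58 of 0.65 rad), and the T-key stands upright (within 0.1 rad) and at rest in its hole in the rack, its collar down on the rack within 4 mm; the round-knob key is still standing (value of joint clamp_arm above 0.58 rad and z of key in the frame of rack between 0.021 and 0.029 m and x of key in the frame of rack between -0.01 and 0.01 m and y of key in the frame of rack between -0.067 and 0.067 m and angle between key's own z axis and vertical below 0.1 rad and linear speed of key below 0.02 m/s and angle between knob_key's own z axis and vertical below 0.15 rad); the robot touches nothing.
It fails at once if the robot itself pushes on the fixture or its clamp arm (over 6 N) (contact force between any of the fingers, the arm and fixture above 6 N).
It fails at once if the other key is shifted by more than 30 mm, or another thing on the bench by more than 50 mm (distance of any of wrench, brush, oil_can, tape_roll, offcut, mug, screwdriver from where it was at the start of the episode above 0.05 m or distance of knob_key from where it was at the start of the episode above 0.03 m).
It also fails if it takes over 54 s, if anything falls off the work surface, if the arm or the gripper's body presses on something with over 40 N, if the wrist force passes 120 N, or if a joint passes its speed limit or range.

## Working session

There is one attempt and no reset: what is moved stays moved. The work goes in short steps, Python scripts to look and compute and a shell command to move; the robot and the scene stay as the last step left them, time stands still between calls to the robot, and variables do not carry over. Pictures are saved under pics/ and viewed, at most 10 in all, crops included, and the job is handed in when it is done.

```bash
ls; mkdir -p pics; python3 - <<'E'
from station import env
import cv2,numpy as np
s=env.get_state();print(s)
for n in("top","scene"):
    c=env.read_camera(n);cv2.imwrite(f"pics/{n}0.png",c["image"])
    np.savez(f"pics/{n}0.npz",**c)
    print(n,c["fx"],c["cx"],c["cy"],c["dist_coeffs"],np.round(c["extrinsics"],3).tolist())
a=cv2.imread("pics/top0.png");cv2.imwrite("pics/top0b.png",cv2.resize(a,(800,600)))
E
```

```text
pics
{'time': 0.0, 'joints': array([1.13915841e+00, 4.87726558e-02, 9.75930014e-02, 1.62198523e+00,
       3.07034762e-05, 1.44301781e+00]), 'qd': array([-0.00158346, -0.00054582,  0.0008441 ,  0.0003227 , -0.00170313,
        0.00012832]), 'tau': array([-1.17941017e-03, -3.38784921e+01,  3.20014501e+01,  2.05832999e-02,
       -2.92367849e-04, -4.98155373e-06]), 'position': array([0.15681992, 0.50039877, 0.23010333]), 'orientation': array([-3.13924732e+00, -3.32280767e-04,  2.83773283e+00]), 'force': array([-0.22234619, -0.29144505, -0.37343222]), 'wrist_torque': array([-0.02386435,  0.05973148,  0.01685061]), 'grasp_force': 0.0, 'gripper_width': 0.08533754302669848}
top 428.8449398650169 259.8856960163074 194.74185518095746 [-0.1408881  0.         0.         0.         0.       ] [[0.026, -1.0, -0.012, -0.024], [-0.998, -0.025, -0.054, 0.568], [0.053, 0.013, -0.998, 1.528], [0.0, 0.0, 0.0, 1.0]]
scene 358.23394068595894 258.85303854762486 194.4832602107979 [0.02645674 0.         0.         0.         0.        ] [[-0.201, 0.98, 0.002, 0.137], [0.727, 0.15, -0.67, -0.368], [-0.657, -0.133, -0.742, 1.386], [0.0, 0.0, 0.0, 1.0]]
```

View pics/top0b.png

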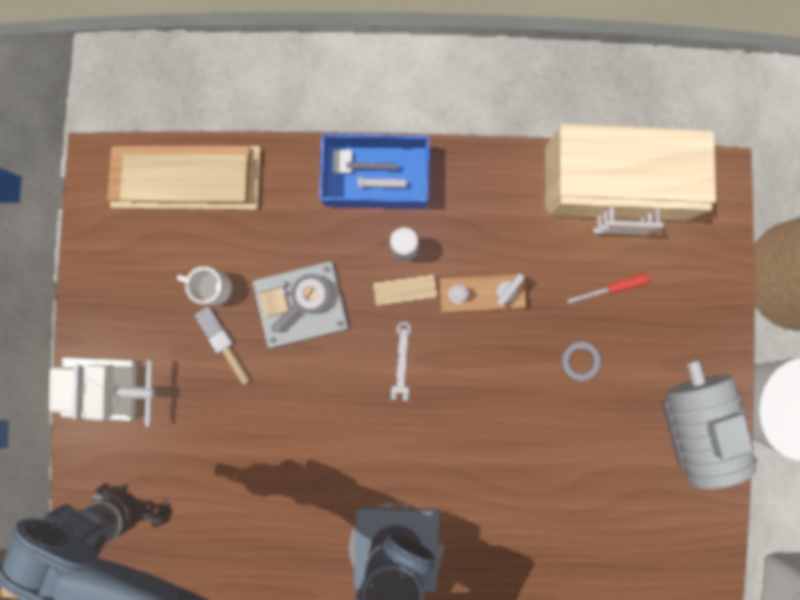

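The top view shows the rack at (483,293) with the T-key in its right hole (bar at about (511,291)) and the knob key at (459,295). The fixture boss is at (313,293), with the arm towards (280,328) and the guide block at (273,301). All pixels are in the 800x600 upscaled picture.

```bash
cat > h.py <<'E'
from station import env
import cv2,numpy as np
from scipy.spatial.transform import Rotation as R
def ray(c,p,z):
    K=np.array([[c["fx"],0,c["cx"]],[0,c["fy"],c["cy"]],[0,0,1.]])
    u=cv2.undistortPoints(np.array(p,float).reshape(-1,1,2),K,np.array(c["dist_coeffs"],float)).reshape(-1,2)
    E=np.array(c["extrinsics"]);d=np.c_[u,np.ones(len(u))]@E[:3,:3];o=-E[:3,:3].T@E[:3,3]
    return o+d*((z-o[2])/d[:,2])[:,None]
def proj(c,P):
    K=np.array([[c["fx"],0,c["cx"]],[0,c["fy"],c["cy"]],[0,0,1.]]);E=np.array(c["extrinsics"])
    return cv2.projectPoints(np.array(P,float).reshape(-1,1,3),cv2.Rodrigues(E[:3,:3])[0],E[:3,3],K,np.array(c["dist_coeffs"],float))[0].reshape(-1,2)
def delta(pos,rpy):  # rows units from measured pose
    s=env.get_state();r0=R.from_euler("xyz",s["orientation"]);r1=R.from_euler("xyz",rpy)
    return np.round(r0.inv().apply(np.array(pos)-s["position"])/.5,4),np.round((r0.inv()*r1).as_rotvec()/(np.pi/2),4)
def st():
    s=env.get_state();print({k:np.round(s[k],4).tolist() for k in("time","position","orientation","joints","force","wrist_torque","gripper_width","grasp_force")})
E
python3 - <<'E'
from h import *
c=dict(np.load("pics/top0.npz"))
k=1.5625
f=lambda p,z:print(np.round(ray(c,np.array(p)/k,z)[:,:2],3).tolist())
f([[501,304],[522,278],[511,291]],.103);f([[459,295]],.103)
f([[440,280],[524,276],[527,305],[441,311]],.045)
f([[313,293],[280,328]],.053);f([[404,240]],.13);f([[273,301]],.036)
f([[253,279],[332,263],[348,328],[270,347]],.02)
x=dict(np.load("pics/top0.npz"));print(np.round(-x["extrinsics"][:3,:3].T@x["extrinsics"][:3,3],3))
w=env.read_camera("wrist");cv2.imwrite("pics/w0.png",w["image"])
s=env.get_state();r=R.from_euler("xyz",s["orientation"]);E=np.array(w["extrinsics"])
print("wristcam in tool",r.inv().apply(-E[:3,:3].T@E[:3,3]-s["position"]),w["fx"],(r.as_matrix().T@E[:3,:3].T).round(3))
E
```

```text
[[0.569, -0.217], [0.627, -0.262], [0.598, -0.238]]
[[0.586, -0.125]]
[[0.623, -0.085], [0.637, -0.276], [0.572, -0.284], [0.553, -0.089]]
[[0.586, 0.201], [0.505, 0.273]]
[[0.7, -0.003]]
[[0.567, 0.295]]
[[0.618, 0.347], [0.659, 0.164], [0.51, 0.122], [0.461, 0.302]]
[ 0.486 -0.03   1.556]
wristcam in tool [ 0.08280041  0.00023427 -0.14334652] 331.6496420687472 [[ 0.    -0.948 -0.318]
 [ 1.     0.001 -0.001]
 [ 0.001 -0.318  0.948]]
```

```bash
python3 - <<'E'
from h import *
print(delta([.586,.201,.19],[np.pi,0,2.43]))
E
```

```text
(array([-0.9982, -0.3146,  0.0811]), array([-1.200e-03,  1.000e-04,  2.596e-01]))
```

```bash
python3 -m pendant '[[85,-0.998,-0.315,0.08,0,0,0.26],[85,-0.998,-0.315,0.08,0,0,0.26],[85,-0.998,-0.315,0.08,0,0,0.26],[85,-0.998,-0.315,0.08,0,0,0.26],[85,-0.998,-0.315,0.08,0,0,0.26],[85,-0.998,-0.315,0.08,0,0,0.26],[85,-0.998,-0.315,0.08,0,0,0.26],[85,-0.998,-0.315,0.08,0,0,0.26],[85,-0.998,-0.315,0.08,0,0,0.26],[85,-0.998,-0.315,0.08,0,0,0.26]]'
python3 -m pendant '[[85,0,0,0,0,0,0],[85,0,0,0,0,0,0]]'; python3 -c "
from h import *
st();print(delta([.586,.201,.19],[np.pi,0,2.43]))"
```

```text
time: 1.15
position: [0.5671, 0.214, 0.1926]
orientation: [-3.141, -0.001, 2.429]
force: [0.8, 0.9, -0.1]
gripper_width: 0.085
grasp_force: 0.0
time: 1.35
position: [0.5659, 0.2144, 0.1917]
orientation: [-3.139, -0.002, 2.427]
force: [-0.2, 0.1, 0.4]
gripper_width: 0.0852
grasp_force: 0.0
{'time': 1.35, 'position': [0.5659, 0.2144, 0.1917], 'orientation': [-3.1394, -0.0021, 2.4268], 'joints': [0.2511, 0.2572, 0.2541, 1.5707, 0.0005, 0.9659], 'force': [-0.2229, 0.0852, 0.4239], 'wrist_torque': [-0.0113, 0.002, 0.0277], 'gripper_width': 0.0852, 'grasp_force': 0.0}
(array([-0.0478,  0.0061,  0.0032]), array([-0.0014, -0.0013, -0.002 ]))
```

```bash
python3 - <<'E'
from h import *
w=env.read_camera("wrist");np.savez("pics/w1.npz",**w);p=proj(w,[.586,.201,.056]);print(p)
cv2.imwrite("pics/w1.png",cv2.resize(w["image"],(800,600),interpolation=cv2.INTER_CUBIC))
E
```

```text
[[258.69179478 201.25057042]]
```

View pics/w1.png

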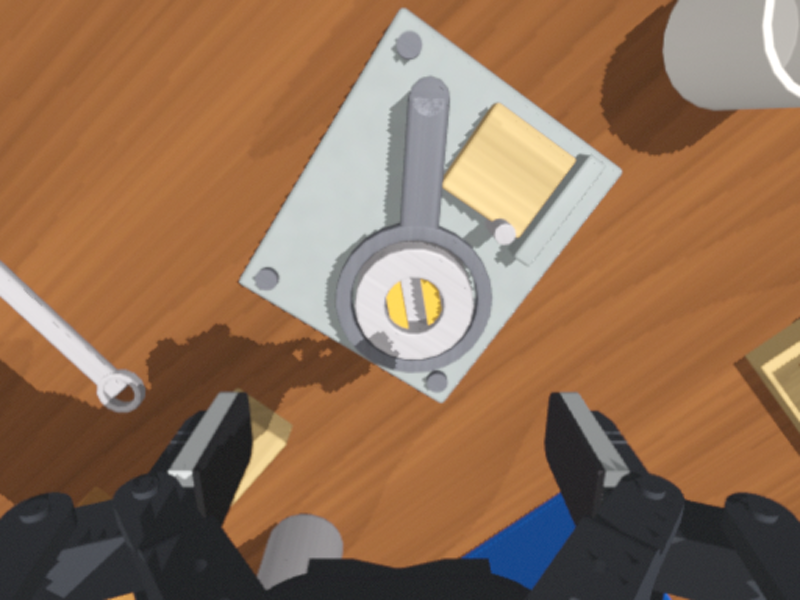

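The wrist view shows the boss centred near (415,305). The bore holds yellow barrel segments with a near-vertical slot between them, and the arm points up to its tip at (430,95). The guide block is at (510,170) and the stop pin at (505,233).

```bash
python3 - <<'E'
from h import *
w=dict(np.load("pics/w1.npz"));im=w["image"];hsv=cv2.cvtColor(im,cv2.COLOR_BGR2HSV)
H,S,V=[hsv[...,i].astype(int) for i in range(3)]
yy,xx=np.mgrid[:384,:512]
reg=(np.hypot(xx-265,yy-195)<20)
m=reg&(S>150)&(H>15)&(H<35)&(V>110)
n,l,s,c=cv2.connectedComponentsWithStats(m.astype(np.uint8));print(s,c)
L=[];Rr=[]
for y in range(180,210):
    xs=np.where(m[y])[0]
    if len(xs)<2: continue
    g=np.diff(xs);i=g.argmax()
    print(y,xs[0],xs[i],xs[i+1],xs[-1],end=" | ")
    if g[i]>4: L.append((xs[i]+.5,y));Rr.append((xs[i+1]-.5,y))
L,Rr=[ray(w,p,.048)[:,:2] for p in(L,Rr)]
for p in(L,Rr):
    vx,vy,x0,y0=cv2.fitLine(p.astype(np.float32),cv2.DIST_HUBER,0,1e-4,1e-5).ravel();print("\nline",np.arctan(vy/vx),x0,y0)
# boss top: white ring
mw=(S<25)&(V>190)&(np.hypot(xx-265,yy-195)<50)
k=cv2.morphologyEx(mw.astype(np.uint8),cv2.MORPH_OPEN,np.ones((3,3)))
cs,_=cv2.findContours(k,cv2.RETR_CCOMP,cv2.CHAIN_APPROX_NONE)
for q in sorted(cs,key=len)[-3:]:
    P=ray(w,q.reshape(-1,2),.056)[:,:2].astype(np.float32);(a,b),r=cv2.minEnclosingCircle(P);el=cv2.fitEllipse(P*1000);print("circ",len(q),a,b,r,el)
f=lambda p,z:np.round(ray(w,np.array(p)/1.5625,z)[:,:2],4).tolist()
print(f([[430,95],[415,305]],.05),f([[403,10],[621,172],[441,402],[240,282]],.02),f([[415,305]],.056),"pin",f([[505,233]],.054))
E
```

```text
[[     0      0    512    384 196209]
 [   270    180     12     27    194]
 [   248    182     13     27    205]] [[255.4814611  191.49495181]
 [275.96907216 192.28865979]
 [253.87317073 195.58536585]]
180 270 270 271 273 | 181 271 271 272 275 | 182 254 255 271 276 | 183 253 255 271 277 | 184 252 255 271 278 | 185 251 256 271 279 | 186 250 256 272 279 | 187 250 256 272 279 | 188 249 256 272 280 | 189 249 256 272 280 | 190 248 256 272 280 | 191 248 257 272 280 | 192 249 257 273 280 | 193 249 257 273 281 | 194 249 257 273 281 | 195 249 257 273 281 | 196 249 258 273 281 | 197 249 258 273 281 | 198 249 258 274 281 | 199 250 258 274 281 | 200 250 258 274 280 | 201 250 258 274 280 | 202 251 259 274 279 | 203 251 259 274 278 | 204 252 259 274 277 | 205 253 259 274 277 | 206 254 260 275 275 | 207 256 256 257 260 | 208 258 258 259 260 | 
line -0.53665775 0.5851275 0.20137613

line -0.55317587 0.59120995 0.21317561
circ 59 0.6292227506637573 0.21102550625801086 0.01560285221785307 ((629.7157592773438, 209.12852478027344), (6.732386112213135, 31.810209274291992), 4.613376140594482)
circ 159 0.5851842164993286 0.20870596170425415 0.018347177654504776 ((585.8656616210938, 209.18475341796875), (33.00473403930664, 35.748714447021484), 149.16485595703125)
circ 213 0.585576593875885 0.20894552767276764 0.03393067792057991 ((585.0252075195312, 209.95494079589844), (63.38995361328125, 67.08370971679688), 101.01805877685547)
[[0.5048, 0.2885], [0.5874, 0.2082]] [[0.4618, 0.3074], [0.6124, 0.3493], [0.6622, 0.1693], [0.5112, 0.1275]] [[0.5857, 0.2095]] pin [[0.5866, 0.2738]]
```

```bash
python3 - <<'E'
from h import *
print(delta([.585,-.230,.23],[np.pi,0,2.48]))
E
```

```text
(array([-0.6123, -0.6482, -0.0752]), array([-0.0008, -0.001 , -0.0327]))
```

```bash
python3 -m pendant '[[85,-0.1,-0.1,-0.075,0,0,-0.03],[85,-0.612,-0.648,-0.075,0,0,-0.03],[85,-0.612,-0.648,-0.075,0,0,-0.03],[85,-0.612,-0.648,-0.075,0,0,-0.03],[85,-0.612,-0.648,-0.075,0,0,-0.03],[85,-0.612,-0.648,-0.075,0,0,-0.03],[85,-0.612,-0.648,-0.075,0,0,-0.03],[85,-0.612,-0.648,-0.075,0,0,-0.03],[85,-0.612,-0.648,-0.075,0,0,-0.03],[85,-0.612,-0.648,-0.075,0,0,-0.03]]'
python3 -m pendant '[[85,0,0,0,0,0,0],[85,0,0,0,0,0,0]]'; python3 - <<'E'
from h import *
w=env.read_camera("wrist");np.savez("pics/w2.npz",**w);st()
cv2.imwrite("pics/w2.png",cv2.resize(w["image"],(800,600),interpolation=cv2.INTER_CUBIC))
E
```

```text
time: 2.4
position: [0.5852, -0.234, 0.2306]
orientation: [-3.14, 0.002, 2.472]
force: [-0.1, 0.9, 0.4]
gripper_width: 0.0849
grasp_force: 0.0
time: 2.6
position: [0.5858, -0.2275, 0.2312]
orientation: [3.141, -0.0, 2.479]
force: [-0.4, -0.6, 0.5]
gripper_width: 0.0854
grasp_force: 0.0
{'time': 2.65, 'position': [0.5859, -0.2273, 0.2313], 'orientation': [3.141, 0.0001, 2.4794], 'joints': [-0.477, 0.3279, 0.4195, 1.6622, 0.0005, 0.1852], 'force': [0.3703, 0.768, 0.555], 'wrist_torque': [0.0147, -0.0189, 0.0109], 'gripper_width': 0.0846, 'grasp_force': 0.0}
```

View pics/w2.png

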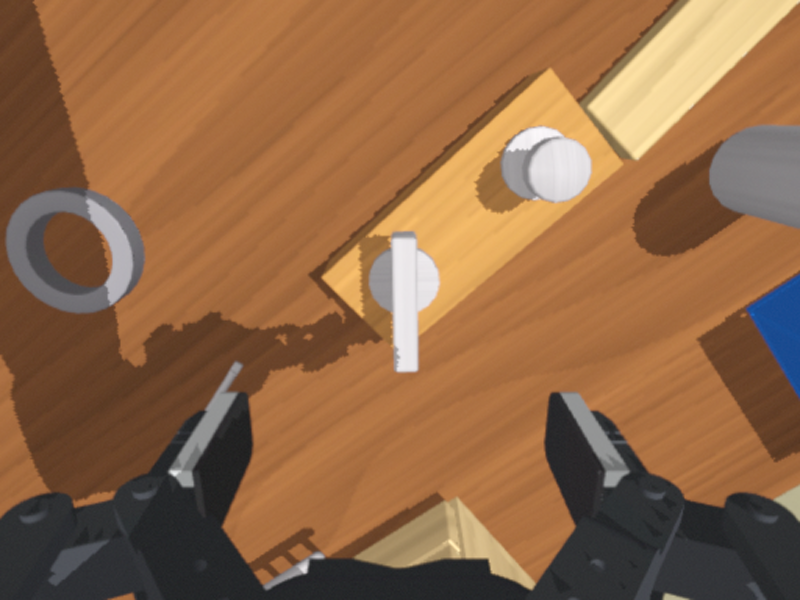

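The T-bar's top runs from about (404,237) to (406,371), almost exactly along tool x. The collar is at (405,280) and the knob key is at (558,168).

```bash
python3 - <<'E'
from h import *
w=dict(np.load("pics/w2.npz"))
f=lambda p,z:ray(w,np.array(p)/1.5625,z)[:,:2]
b=f([[404,237],[405.5,371]],.103);d=b[1]-b[0];print(b,np.hypot(*d),np.arctan2(d[1],d[0])%np.pi,"mid",b.mean(0))
print("collar",f([[404.5,281]],.053)); print("rack",f([[548,69],[622,160],[322,278]],.045))
m=b.mean(0)
print(delta([*m,.15],[np.pi,0,np.arctan2(d[1],d[0])%np.pi]))
E
```

```text
[[ 0.56962103 -0.21099359]
 [ 0.63304986 -0.25899062]] 0.0795420048031334 2.4938130183537828 mid [ 0.60133544 -0.23499211]
collar [[ 0.60191091 -0.234869  ]]
rack [[ 0.55257639 -0.08981431]
 [ 0.62476487 -0.08183369]
 [ 0.56852921 -0.27829757]]
(array([-0.0338,  0.0068,  0.1627]), array([ 0.0004,  0.0001, -0.0092]))
```

```bash
python3 -m pendant '[[50,-0.034,0.007,0.1,0,0,-0.009],[50,-0.034,0.007,0.16,0,0,-0.009],[50,-0.034,0.007,0.16,0,0,-0.009],[50,-0.034,0.007,0.24,0,0,-0.009],[50,-0.034,0.007,0.314,0,0,-0.009],[50,-0.034,0.007,0.314,0,0,-0.009],[50,-0.034,0.007,0.314,0,0,-0.009]]' 60
python3 -c "
from h import *
st();print(delta([.6015,-.235,.074],[np.pi,0,2.494]))"
```

```text
time: 3.35
position: [0.6015, -0.2364, 0.0753]
orientation: [3.141, 0.0, 2.492]
force: [0.1, -0.0, 1.1]
gripper_width: 0.0502
grasp_force: 0.0
{'time': 3.35, 'position': [0.6015, -0.2364, 0.0753], 'orientation': [3.1415, 0.0002, 2.492], 'joints': [-0.4783, 0.382, 0.1777, 1.3663, 0.0001, 0.1713], 'force': [0.086, -0.0286, 1.1461], 'wrist_torque': [-0.0494, -0.03, 0.0469], 'gripper_width': 0.0502, 'grasp_force': 0.0}
(array([0.0018, 0.0023, 0.0027]), array([ 0.0001,  0.0001, -0.0012]))
```

```bash
python3 -m pendant '[[10,0.002,0.002,0.003,0,0,0],[10,0.002,0.002,0.003,0,0,0],[10,0.002,0.002,0.003,0,0,0],[10,0.002,0.002,0.003,0,0,0],[10,0.002,0.002,0.003,0,0,0],[10,0.002,0.002,0.003,0,0,0],[10,0.002,0.002,0.003,0,0,0],[10,0.002,0.002,0.003,0,0,0]]' 90
python3 -c "
from h import *
st()"
```

```text
time: 4.15
position: [0.6031, -0.2366, 0.0756]
orientation: [3.14, 0.005, 2.491]
force: [1.2, 1.0, 6.0]
gripper_width: 0.0127
grasp_force: 88.8
{'time': 4.15, 'position': [0.6031, -0.2366, 0.0756], 'orientation': [3.1396, 0.0054, 2.4909], 'joints': [-0.4777, 0.3797, 0.1754, 1.3608, 0.001, 0.173], 'force': [1.2409, 1.0148, 5.9716], 'wrist_torque': [0.2638, 0.0032, -0.0257], 'gripper_width': 0.0127, 'grasp_force': 88.8022}
```

```bash
python3 -m pendant '[[10,0,0,-0.04,0,0,0],[10,0,0,-0.1,0,0,0],[10,0,0,-0.2,0,0,0],[10,0,0,-0.3,0,0,0],[10,0,0,-0.3,0,0,0],[10,0,0,-0.3,0,0,0]]'
python3 - <<'E'
from h import *
w=env.read_camera("wrist");np.savez("pics/w3.npz",**w);st()
cv2.imwrite("pics/w3.png",cv2.resize(w["image"],(800,600),interpolation=cv2.INTER_CUBIC))
print(delta([.5857-.0,.2092,.23],[np.pi,0,2.597]))
E
```

```text
time: 4.75
position: [0.6019, -0.2366, 0.224]
orientation: [3.141, 0.004, 2.49]
force: [1.0, -0.6, -4.8]
gripper_width: 0.0127
grasp_force: 88.4
{'time': 4.8, 'position': [0.6008, -0.236, 0.2212], 'orientation': [-3.1412, -0.0014, 2.4905], 'joints': [-0.4781, 0.3754, 0.4595, 1.6563, -0.0001, 0.173], 'force': [0.0725, -0.5031, -5.5502], 'wrist_torque': [-0.026, 0.0574, -0.0171], 'gripper_width': 0.0125, 'grasp_force': 88.3313}
(array([ 0.5637,  0.69  , -0.0171]), array([-0.0002, -0.0009, -0.0678]))
```

View pics/w3.png

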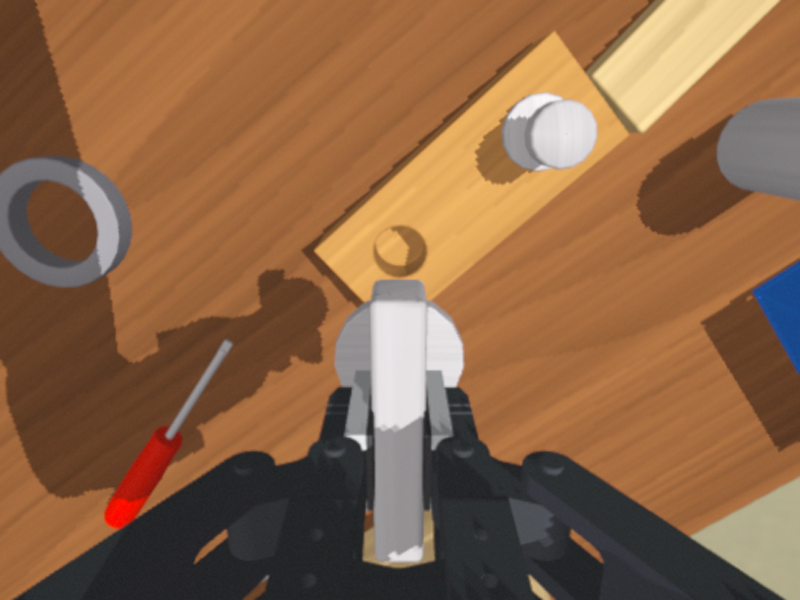

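The key is held upright. Its bar top runs from (398,300) to (400,560), the collar spans columns 335–463, and the empty rack hole is at (400,250).

```bash
python3 - <<'E'
from h import *
w=dict(np.load("pics/w3.npz"));s=env.get_state();r=R.from_euler("xyz",s["orientation"])
f=lambda p,z:ray(w,np.array(p)/1.5625,z)
T=lambda P:np.round(r.inv().apply(P-s["position"])*1000,1)
z=s["position"][2]
b=f([[398.5,300],[400.5,560]],z+.0274);print(T(b),T(b).mean(0))
print("collar",T(f([[335,350],[463,350]],z-.0226)))
print("hole",f([[400,250.5]],.045))
E
```

```text
[[ 39.9   0.1 -27.3]
 [-41.4   0.8 -27.5]] [ -0.75   0.45 -27.4 ]
collar [[  3.1 -22.5  22.6]
 [  3.1  23.3  22.6]]
hole [[ 0.60075599 -0.23438702  0.045     ]]
```

```bash
python3 -m pendant '[[10,0.564,0.69,-0.017,0,0,-0.068],[10,0.564,0.69,-0.017,0,0,-0.068],[10,0.564,0.69,-0.017,0,0,-0.068],[10,0.564,0.69,-0.017,0,0,-0.068],[10,0.564,0.69,-0.017,0,0,-0.068],[10,0.564,0.69,-0.017,0,0,-0.068],[10,0.564,0.69,-0.017,0,0,-0.068],[10,0.564,0.69,-0.017,0,0,-0.068],[10,0.564,0.69,-0.017,0,0,-0.068],[10,0.564,0.69,-0.017,0,0,-0.068]]'
python3 -m pendant '[[10,0,0,0,0,0,0],[10,0,0,0,0,0,0],[10,0,0,0,0,0,0]]'
python3 -c "
from h import *
st();print(delta([.5857,.2092,.122],[np.pi,0,2.597]))
w=env.read_camera('wrist');cv2.imwrite('pics/w4.png',cv2.resize(w['image'],(800,600)));np.savez('pics/w4.npz',**w)"
```

```text
time: 5.8
position: [0.5828, 0.2155, 0.2262]
orientation: [-3.14, -0.008, 2.605]
force: [0.3, -1.6, -3.9]
gripper_width: 0.0122
grasp_force: 88.9
time: 6.1
position: [0.5855, 0.2077, 0.2294]
orientation: [-3.14, -0.001, 2.595]
force: [-0.8, -0.0, -3.6]
gripper_width: 0.0123
grasp_force: 89.0
{'time': 6.1, 'position': [0.5855, 0.2077, 0.2294], 'orientation': [-3.1395, -0.0015, 2.5954], 'joints': [0.2332, 0.31, 0.3933, 1.6566, -0.0004, 0.7793], 'force': [-0.7524, -0.0199, -3.6057], 'wrist_torque': [-0.056, 0.0063, -0.04], 'gripper_width': 0.0123, 'grasp_force': 88.9641}
(array([0.0009, 0.0032, 0.2147]), array([-0.0013, -0.001 , -0.001 ]))
```

View pics/w4.png

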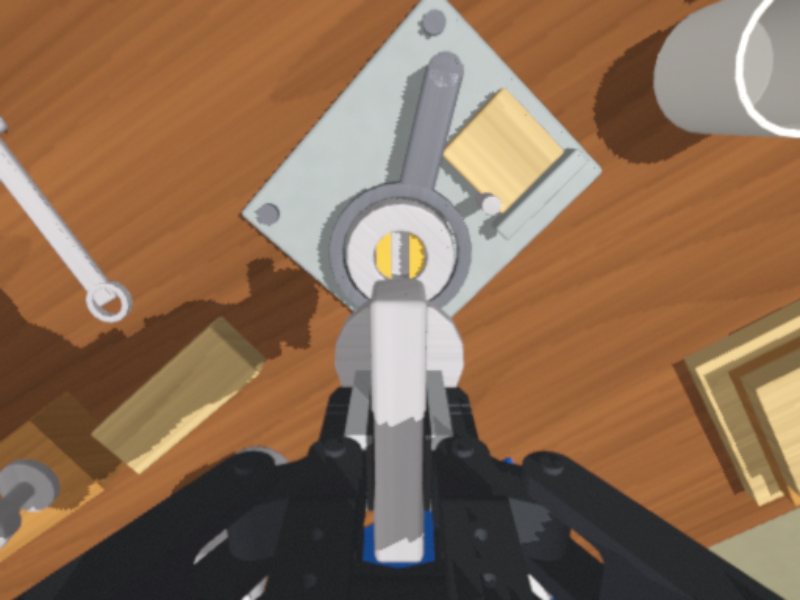

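The slot stands vertical in the picture at column 400, in line with the bar. The bore centre is at about (400,256).

```bash
python3 - <<'E'
from h import *
w=dict(np.load("pics/w4.npz"));im=w["image"];hsv=cv2.cvtColor(im,cv2.COLOR_BGR2HSV)
H,S,V=[hsv[...,i].astype(int) for i in range(3)];yy,xx=np.mgrid[:384,:512]
m=(np.hypot(xx-256,yy-164)<18)&(S>150)&(H>15)&(H<35)&(V>110)
L=[];Q=[]
for y in range(150,180):
    xs=np.where(m[y])[0]
    if len(xs)<2: continue
    g=np.diff(xs);i=g.argmax()
    if g[i]>4: L.append((xs[i]+.5,y));Q.append((xs[i+1]-.5,y))
for p in(L,Q):
    P=ray(w,p,.048)[:,:2];v=cv2.fitLine(P.astype(np.float32),cv2.DIST_HUBER,0,1e-4,1e-5).ravel();print(np.arctan(v[1]/v[0])+np.pi,v[2:])
mw=((S<25)&(V>190)&(np.hypot(xx-256,yy-164)<42)&(yy<178)).astype(np.uint8)
ys,xs=np.where(m);P=ray(w,np.c_[xs,ys],.048)[:,:2];print("barrel",cv2.minEnclosingCircle(P.astype(np.float32)))
print("pic centre",ray(w,[[400/1.5625,256/1.5625]],.056))
E
```

```text
2.6444037 [0.5843027 0.2011937]
2.6031814 [0.5869353  0.21539092]
barrel ((0.5865455269813538, 0.2077498883008957), 0.01606547273695469)
pic centre [[0.58497987 0.20892264 0.056     ]]
```

```bash
python3 -m pendant '[[10,0.001,0.002,0.08,0,0,-0.009],[10,0.001,0.002,0.16,0,0,-0.009],[10,0.001,0.002,0.22,0,0,-0.009],[10,0.001,0.002,0.238,0,0,-0.009],[10,0.001,0.002,0.238,0,0,-0.009],[10,0.001,0.002,0.238,0,0,-0.009]]'
python3 -c "
from h import *
st();print(delta([.5857,.2088,.0866],[np.pi,0,2.61]))"
```

```text
time: 6.75
position: [0.5871, 0.2102, 0.1138]
orientation: [3.139, 0.002, 2.611]
force: [0.1, 0.4, -3.1]
gripper_width: 0.0125
grasp_force: 88.8
{'time': 6.75, 'position': [0.5871, 0.2102, 0.1138], 'orientation': [3.1394, 0.0022, 2.6107], 'joints': [0.2363, 0.3059, 0.1586, 1.4204, -0.0, 0.7671], 'force': [0.1207, 0.3864, -3.1075], 'wrist_torque': [0.0195, -0.017, 0.0015], 'gripper_width': 0.0125, 'grasp_force': 88.7876}
(array([ 0.0012, -0.0039,  0.0544]), array([0.0014, 0.0014, 0.0005]))
```

```bash
python3 -m pendant '[[10,0.001,-0.002,0.012,0,0,0],[10,0.001,-0.002,0.02,0,0,0],[10,0.001,-0.002,0.027,0,0,0],[10,0.001,-0.002,0.034,0,0,0],[10,0.001,-0.002,0.034,0,0,0]]'
python3 -c "
from h import *
st()"
```

```text
time: 7.25
position: [0.5857, 0.2094, 0.0946]
orientation: [3.142, 0.002, 2.611]
force: [2.7, -1.6, -4.6]
gripper_width: 0.0125
grasp_force: 89.0
{'time': 7.25, 'position': [0.5857, 0.2094, 0.0946], 'orientation': [3.1416, 0.0018, 2.6113], 'joints': [0.2363, 0.3098, 0.1251, 1.3847, -0.0012, 0.7665], 'force': [2.682, -1.5756, -4.6126], 'wrist_torque': [-0.4233, -0.6914, -0.0468], 'gripper_width': 0.0125, 'grasp_force': 89.0378}
```

```bash
python3 -m pendant '[[10,0,0,0.008,0,0,0],[10,0,0,0.014,0,0,0],[10,0,0,0.02,0,0,0],[10,0,0,0.02,0,0,0],[10,0,0,0.02,0,0,0]]'
python3 -c "
from h import *
st()"
```

```text
time: 7.75
position: [0.5858, 0.2094, 0.0862]
orientation: [3.141, 0.002, 2.611]
force: [2.0, -4.2, 4.2]
gripper_width: 0.0123
grasp_force: 90.1
{'time': 7.75, 'position': [0.5858, 0.2094, 0.0862], 'orientation': [3.1409, 0.0024, 2.6113], 'joints': [0.2362, 0.3123, 0.1114, 1.3677, -0.0012, 0.7665], 'force': [1.9627, -4.2273, 4.2279], 'wrist_torque': [-0.9242, -0.343, 0.005], 'gripper_width': 0.0123, 'grasp_force': 90.0729}
```

```bash
python3 -m pendant '[[10,0,0,0,0,0,0.05],[10,0,0,0,0,0,0.1],[10,0,0,0,0,0,0.15],[10,0,0,0,0,0,0.2],[10,0,0,0,0,0,0.25],[10,0,0,0,0,0,0.3],[10,0,0,0,0,0,0.35],[10,0,0,0,0,0,0.4],[10,0,0,0,0,0,0.45],[10,0,0,0,0,0,0.5]]'
python3 -c "
from h import *
st()"
```

```text
time: 8.75
position: [0.5854, 0.2093, 0.0862]
orientation: [3.14, 0.001, 1.823]
force: [0.9, -5.0, 5.6]
gripper_width: 0.0126
grasp_force: 90.4
{'time': 8.75, 'position': [0.5854, 0.2093, 0.0862], 'orientation': [3.1403, 0.0013, 1.8233], 'joints': [0.2362, 0.3122, 0.1112, 1.3685, -0.0013, 1.5545], 'force': [0.9083, -4.9863, 5.5503], 'wrist_torque': [-1.0034, -0.061, 0.2313], 'gripper_width': 0.0126, 'grasp_force': 90.3831}
```

```bash
python3 -m pendant '[[10,0,0,0,0,0,0.04],[10,0,0,0,0,0,0.08],[10,0,0,0,0,0,0.12],[10,0,0,0,0,0,0.16],[10,0,0,0,0,0,0.2],[10,0,0,0,0,0,0.23],[10,0,0,0,0,0,0.25],[10,0,0,0,0,0,0.26],[10,0,0,0,0,0,0.26]]'
python3 -c "
from h import *
st()"
```

```text
time: 9.65
position: [0.5857, 0.2094, 0.0862]
orientation: [3.139, 0.0, 1.418]
force: [1.2, -4.9, 5.8]
gripper_width: 0.0128
grasp_force: 90.5
{'time': 9.65, 'position': [0.5857, 0.2094, 0.0862], 'orientation': [3.1392, 0.0004, 1.4184], 'joints': [0.2363, 0.3123, 0.1114, 1.3679, -0.0013, 1.9595], 'force': [1.2168, -4.9214, 5.765], 'wrist_torque': [-1.039, -0.2116, 0.3917], 'gripper_width': 0.0128, 'grasp_force': 90.4817}
```

Torque is just rising. I'll turn a little further onto the stop.

```bash
python3 -m pendant '[[10,0,0,0,0,0,0.02],[10,0,0,0,0,0,0.04],[10,0,0,0,0,0,0.04]]'
python3 -c "
from h import *
st()"
```

```text
time: 9.95
position: [0.5858, 0.2095, 0.0862]
orientation: [3.139, 0.0, 1.355]
force: [1.6, -4.2, 5.6]
gripper_width: 0.0122
grasp_force: 90.4
{'time': 9.95, 'position': [0.5858, 0.2095, 0.0862], 'orientation': [3.139, 0.0001, 1.3552], 'joints': [0.2363, 0.3123, 0.1115, 1.3676, -0.0012, 2.0227], 'force': [1.6071, -4.2406, 5.567], 'wrist_torque': [-0.9908, -0.2391, 0.3445], 'gripper_width': 0.0122, 'grasp_force': 90.4457}
```

```bash
python3 -m pendant '[[10,0,0,0,0,0,0.02],[10,0,0,0,0,0,0.04],[10,0,0,0,0,0,0.06],[10,0,0,0,0,0,0.06]]'
python3 -m pendant '[[10,0,0,0,0,0,0.02],[10,0,0,0,0,0,0.04],[10,0,0,0,0,0,0.04]]'
python3 -c "
from h import *
st()"
```

```text
time: 10.35
position: [0.5859, 0.2095, 0.0863]
orientation: [3.139, -0.0, 1.262]
force: [1.8, -4.5, 5.3]
gripper_width: 0.0125
grasp_force: 90.5
time: 10.65
position: [0.5858, 0.2096, 0.0863]
orientation: [3.139, -0.0, 1.202]
force: [2.4, -4.9, 5.5]
gripper_width: 0.0123
grasp_force: 93.7
{'time': 10.65, 'position': [0.5858, 0.2096, 0.0863], 'orientation': [3.1387, -0.0, 1.2021], 'joints': [0.2366, 0.3123, 0.1115, 1.3676, -0.0017, 2.1761], 'force': [2.4072, -4.9245, 5.5133], 'wrist_torque': [-1.1078, -0.3602, 1.4446], 'gripper_width': 0.0123, 'grasp_force': 93.7405}
```

```bash
python3 -m pendant '[[10,0,0,0,0,0,-0.03],[10,0,0,0,0,0,-0.07],[10,0,0,-0.02,0,0,-0.07],[10,0,0,-0.06,0,0,-0.07],[10,0,0,-0.12,0,0,-0.07],[10,0,0,-0.2,0,0,-0.07],[10,0,0,-0.28,0,0,-0.07],[10,0,0,-0.28,0,0,-0.07],[10,0,0,-0.28,0,0,-0.07]]'
python3 -c "
from h import *
st()
w=env.read_camera('wrist');cv2.imwrite('pics/w5.png',cv2.resize(w['image'],(800,600)));np.savez('pics/w5.npz',**w)
print(delta([.6008,-.2350,.225],[np.pi,0,2.49]))"
```

```text
time: 11.55
position: [0.5844, 0.211, 0.2243]
orientation: [-3.14, -0.002, 1.308]
force: [-0.2, 0.5, -5.8]
gripper_width: 0.0124
grasp_force: 89.3
{'time': 11.55, 'position': [0.5844, 0.211, 0.2243], 'orientation': [-3.1399, -0.0017, 1.308], 'joints': [0.2374, 0.306, 0.3784, 1.6439, 0.0023, 2.071], 'force': [-0.1661, 0.5428, -5.7685], 'wrist_torque': [-0.0307, -0.0336, 0.0645], 'gripper_width': 0.0124, 'grasp_force': 89.3187}
(array([-0.8515,  0.2648, -0.0063]), array([-0.0029, -0.0015, -0.7525]))
```

View pics/w5.png

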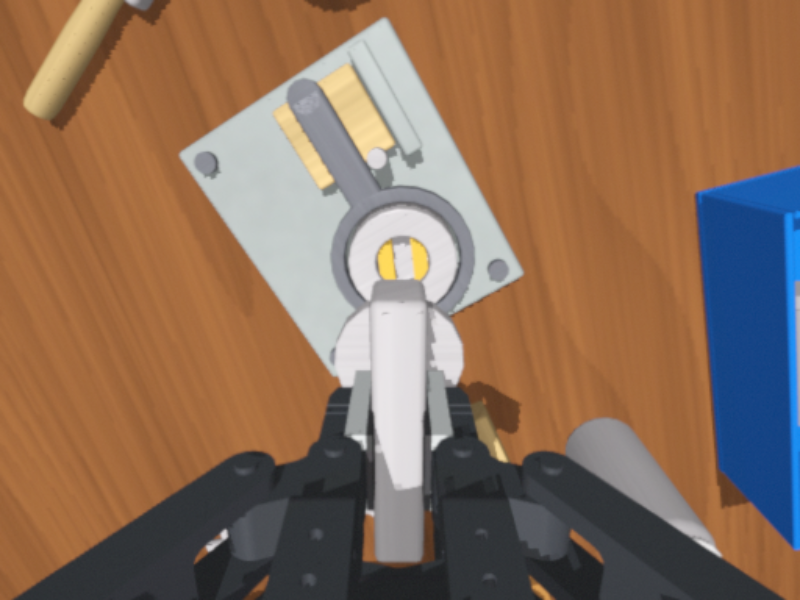

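The arm now lies across the guide block against the stop pin at (377,158), and the key is still straight in the hand. Next I return it to the rack.

```bash
python3 -m pendant '[[10,-0.852,0.265,-0.006,0,0,-0.752],[10,-0.852,0.265,-0.006,0,0,-0.752],[10,-0.852,0.265,-0.006,0,0,-0.752],[10,-0.852,0.265,-0.006,0,0,-0.752],[10,-0.852,0.265,-0.006,0,0,-0.752],[10,-0.852,0.265,-0.006,0,0,-0.752],[10,-0.852,0.265,-0.006,0,0,-0.752],[10,-0.852,0.265,-0.006,0,0,-0.752],[10,-0.852,0.265,-0.006,0,0,-0.752],[10,-0.852,0.265,-0.006,0,0,-0.752]]'
python3 -m pendant '[[10,0,0,0,0,0,0],[10,0,0,0,0,0,0],[10,0,0,0,0,0,0],[10,0,0,0,0,0,0]]'
python3 -c "
from h import *
st()
print(delta([.6012,-.2352,.105],[np.pi,0,2.49]))"
```

```text
time: 12.6
position: [0.6, -0.2403, 0.2225]
orientation: [-3.139, -0.007, 2.484]
force: [0.0, 0.2, -3.8]
gripper_width: 0.0124
grasp_force: 89.2
time: 13.0
position: [0.6022, -0.234, 0.2273]
orientation: [3.141, -0.001, 2.491]
force: [0.0, 1.0, -3.8]
gripper_width: 0.0122
grasp_force: 89.2
{'time': 13.0, 'position': [0.6022, -0.234, 0.2273], 'orientation': [3.1412, -0.0013, 2.4912], 'joints': [-0.4747, 0.3793, 0.4767, 1.6694, 0.0006, 0.1757], 'force': [0.018, 0.966, -3.7845], 'wrist_torque': [0.0001, -0.012, 0.0074], 'gripper_width': 0.0122, 'grasp_force': 89.2237}
(array([-2.000e-04, -3.100e-03,  2.446e-01]), array([ 0.0002, -0.0008,  0.0007]))
```

```bash
python3 -m pendant '[[10,0,-0.002,0.1,0,0,0],[10,0,-0.002,0.18,0,0,0],[10,0,-0.002,0.23,0,0,0],[10,0,-0.002,0.25,0,0,0],[10,0,-0.002,0.262,0,0,0],[10,0,-0.002,0.272,0,0,0],[10,0,-0.002,0.272,0,0,0]]'
python3 -c "
from h import *
st()"
```

```text
time: 13.7
position: [0.6024, -0.237, 0.0931]
orientation: [3.141, 0.002, 2.489]
force: [-0.1, -0.1, -3.7]
gripper_width: 0.0128
grasp_force: 89.1
{'time': 13.7, 'position': [0.6024, -0.237, 0.0931], 'orientation': [3.1411, 0.0023, 2.4894], 'joints': [-0.4783, 0.3756, 0.205, 1.3979, 0.0, 0.1739], 'force': [-0.0792, -0.1192, -3.7455], 'wrist_torque': [-0.0095, 0.033, -0.0091], 'gripper_width': 0.0128, 'grasp_force': 89.0767}
```

Inside the hole with no contact; about 18 mm more.

```bash
python3 -m pendant '[[10,0,0,0.01,0,0,0],[10,0,0,0.02,0,0,0],[10,0,0,0.03,0,0,0],[10,0,0,0.036,0,0,0],[10,0,0,0.036,0,0,0],[10,0,0,0.036,0,0,0]]'
python3 -c "
from h import *
st()"
```

```text
time: 14.3
position: [0.6017, -0.2369, 0.0756]
orientation: [3.141, 0.001, 2.489]
force: [-3.3, 1.7, 6.1]
gripper_width: 0.0125
grasp_force: 90.4
{'time': 14.3, 'position': [0.6017, -0.2369, 0.0756], 'orientation': [3.1414, 0.0014, 2.489], 'joints': [-0.4787, 0.3815, 0.1778, 1.3656, -0.0001, 0.1739], 'force': [-3.334, 1.725, 6.0707], 'wrist_torque': [0.3368, 0.6529, -0.0291], 'gripper_width': 0.0125, 'grasp_force': 90.4015}
```

Home (same height as before, contact force present). Release and withdraw.

```bash
python3 -m pendant '[[20,0,0,0,0,0,0],[30,0,0,0,0,0,0],[45,0,0,0,0,0,0],[50,0,0,0,0,0,0],[50,0,0,0,0,0,0],[50,0,0,-0.06,0,0,0],[50,0,0,-0.14,0,0,0],[50,0,0,-0.22,0,0,0],[50,0,0,-0.3,0,0,0],[50,0,0,-0.3,0,0,0]]'
python3 -m pendant '[[50,0.05,0,0,0,0,0],[50,0.05,0,0,0,0,0],[50,0.05,0,0,0,0,0]]'
python3 -c "
from h import *
st()
w=env.read_camera('wrist');cv2.imwrite('pics/w6.png',cv2.resize(w['image'],(800,600)))
w=env.read_camera('top');cv2.imwrite('pics/t6.png',cv2.resize(w['image'][130:300,120:380],None,fx=3,fy=3))"
```

```text
time: 15.3
position: [0.6044, -0.2383, 0.2322]
orientation: [3.139, 0.014, 2.489]
force: [0.9, -1.4, -0.0]
gripper_width: 0.05
grasp_force: 0.0
time: 15.6
position: [0.5814, -0.2214, 0.223]
orientation: [-3.141, -0.001, 2.489]
force: [-0.1, 0.3, -0.0]
gripper_width: 0.0501
grasp_force: 0.0
{'time': 15.6, 'position': [0.5814, -0.2214, 0.223], 'orientation': [-3.1414, -0.0006, 2.4893], 'joints': [-0.4715, 0.308, 0.3782, 1.6416, -0.0001, 0.1808], 'force': [-0.1127, 0.2623, -0.0343], 'wrist_torque': [-0.0256, -0.0161, -0.0267], 'gripper_width': 0.0501, 'grasp_force': 0.0}
```

View pics/w6.png

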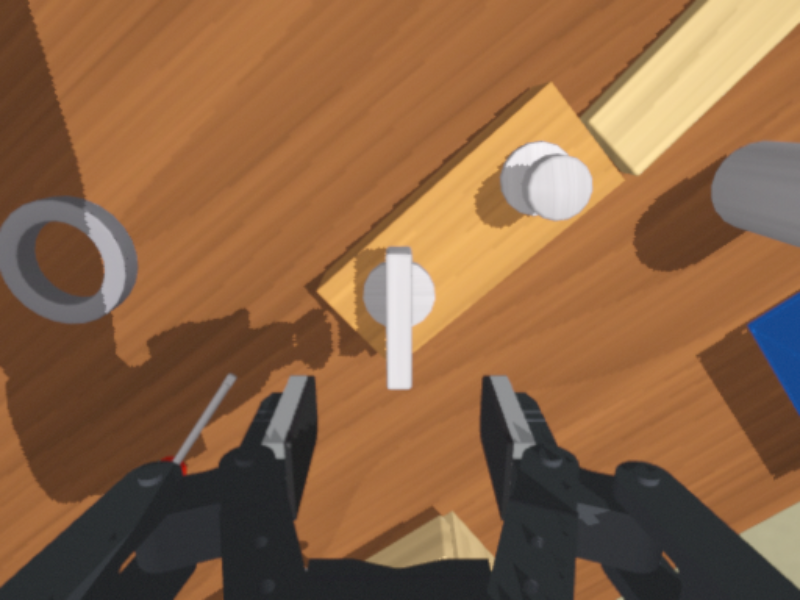

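View pics/t6.png

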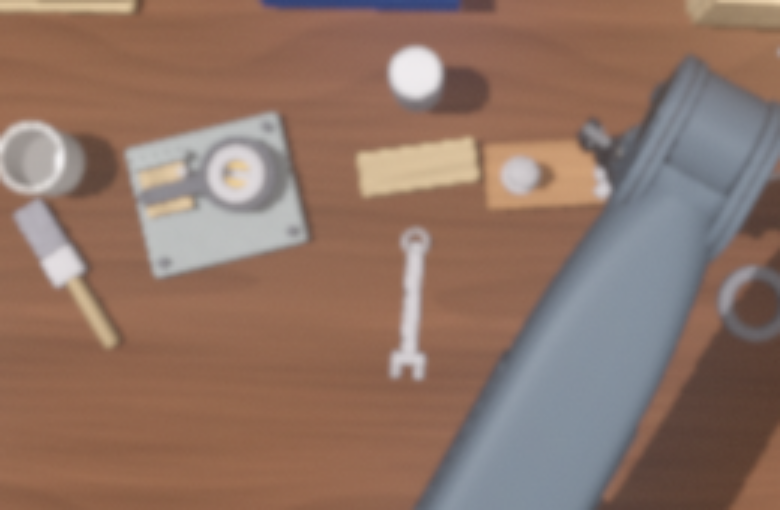

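The T-key stands upright in its hole (bar from (398,250) to (399,389), collar flat at (399,293)) and the knob key is undisturbed. In the top view the clamp arm lies over the guide block.

```bash
python3 -c "
from station import env
print(env.job_done())"
```

```text
the job is handed in; nothing more can be done
None
```

The clamp arm is turned onto its stop over the guide block, the T-key is back upright and home in its rack hole and released, and the job is handed in at about 15.7 s; no verdict was returned.

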